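# Ease a sagging bolt over its bent keeper and hold the pen gate ajar

### The arm

A 7-joint arm with a two-finger parallel gripper is mounted at the origin on the work surface. World frame = base frame: x ahead of the robot, y to its left, z up, the work surface at z = 0. Lengths are in m, angles in rad, forces in N, time in s.
With the tool pointing down it reaches from about 0.425 to 0.875 m from the base axis. Payload 8.4 kg.
Tool frame: the origin (TCP) lies midway between the tips of the shut fingers; the grasp point (between the pads) lies 19 mm behind it; x points along the fingers, y is the direction in which the jaws open and shut, and the axes are right-handed (so a half turn about x gives the same grasp; the last joint's range is limited). The gripper opens to 87 mm and grips with 3 to 60 N. Pads are 19 mm wide; open, the fingers measure 117 mm over their backs; the gripper's body (75 mm by 190 mm) begins 51 mm behind the grasp point.
Start: joints at [1.107, 0.333, 0.04, 1.465, -0.013, 1.343, -0.059], TCP at [0.232, -0.607, 0.223] pointing down, gripper open.
Joint ranges: [-2.58, 2.58], [-0.38, 2.09], [-1.3, 1.39], [0.25, 2.4], [-1.5, 4.64], [0.08, 2.09], [-2.65, 2.65]. Speed limits (rad/s): [2.22, 2.22, 2.79, 2.79, 3.14, 3.14, 3.14].

### API

Orientations are given as a rotation vector (axis times angle).
In Python, from rig import readout, eyes, robot, models gives the robot as it stands.
- The arm moves only by the tool carry_out, never from a script. Its argument "targets" is a list of rows, each a list of 3 entries, a list of its own where there are three numbers: the shift along the world's x, y, z in cm, then the turn about the world's z in degrees, then the closure, from 0 (fully open) to 1 (shut). In form: [[[dx, dy, dz], spin, jaw], ...]. A call has 1 to 12 rows; each row is the pose to reach, as a shift and turn from the pose commanded when the call began; what a row does not reach only later rows make up. A row lasts 1/10 s, in which the tool goes at most 50 mm and 8.59 degrees, less where a joint would pass 70% of its speed; a pose out of reach is approached as far as the arm can. A call with a gripper value outside its range is refused whole. The fingers move at their own pace and stop on an object; the grip force is fixed at half the most. Time passes only in rows, so rows that repeat a pose let the fingers close. It gives the time, the measured TCP pose, the force and the opening at its end, in the units of the state.
- readout.observe(): the state, without advancing time (a new reading comes with each control period).
- eyes.get_image(name): name is "scene" or "side" or "wrist"; returns a dict with "frame" (384x512x3 uint8, red, green, blue), "fx", "fy", "cx", "cy" (pixels), "R" (3x3) and "t" (3): a world point X has camera coordinates R X + t. Camera axes: x right, y down, z forward; pixel columns grow to the right and rows downward; lengths in m; the calibration is good to about 2 mm. The wrist camera is an equidistant fisheye: a pixel r from the principal point sees the ray r / f radians off the axis. A picture is of the moment at which its call begins. There is no depth.
- robot.finish_job(): hands the job in, once; it reports no verdict.
Trained networks look in the newest picture that a camera, given by its name, has taken for a name from the list of things; names that differ only in an ending like _2 or _b are one class to them, and where a whole thing is asked for, a point or a joint stands for the part that bears it (a point fixed in the world has none). Each returns a list of dicts, best first, with "conf" (0 to 1); they miss things now and then, are a little off and sometimes report something else, mostly with a low value. They report only what shows in the picture. A call takes as long as a camera call. They do not tell look-alikes from the thing itself.
- models.recognise(camera, label): "box" ([left, top, right, bottom] as shares, 0 to 1, of the picture: columns of its width, rows of its height, round what is visible of it).
- models.silhouettes(camera, label): "region" (384x512 bool, what is visible of it) and "box" ([left, top, right, bottom] as shares, 0 to 1, of the picture: columns of its width, rows of its height, round what is visible of it).
- models.tip_of(camera, label): "position" ([column, row] as shares, 0 to 1, of the picture: columns of its width, rows of its height: a listed point, or the origin of a listed thing).
The state is a dict: "t": time; "qpos": joint angles; "joint_velocities": joint speeds; "joint_torque": joint torques, N m; "tool_pos": TCP position; "tcp_rot": TCP orientation; "contact_force": force on the tool from outside, world axes, zero at the start; "moment": the same for the moment, N m; "finger_gap": opening from 0.0 (shut) to 1.0 (fully open).
Only numpy, scipy, OpenCV 4.12 (cv2) and the standard library are available. Lean on these libraries where they do the work, as an engineer would, in place of code of your own. Each camera call takes 0.05 s, during which the arm holds its last target. There are 200 camera calls.

### The job

It is feeding time at the guinea-pig pen on the table. Unbolt its gate: lift the sagging barrel bolt so that it clears the keeper's bent-up lip and draw it right back while it is lifted, without forcing it against the lip. Then swing the gate outward about a hand's breadth (roughly 9 cm at its free edge), not much wider, and finish while still holding it there with the gripper, because its spring shuts it when it is let go; leave the glass, the dish and the book on the table undisturbed.

Things in the scene. Friction and masses are not known exactly. Their poses are not given: they have to be found in the camera images.
- pen: Open-topped guinea-pig pen of oak posts and black upright wires, 380 x 500 mm, 235 mm high, fixed. Origin: on the table at the foot of the gate's hinge line, in the pen's front plane. x points level into the pen (the gate opens to -x), y along the front from hinge to latch post, z up. The gate fills y = 4 to 240 mm; the latch post with the keeper y = 246 to 286 mm.
- gate (a joint): Angle of the gate, rad: 0 shut, grows as it swings outward (anticlockwise from above), stop at 1.3. Oak frame 20 mm thick, its top 225 mm above the table, 0.65 kg, its outer face in the pen's front plane when shut. A closing spring pulls it shut: 0.3 N m at 0, 0.5 N m at 0.4 rad (2 to 3 N at the knob). While the bolt is in the keeper it opens less than 0.04 rad.
- gate_hinge (a point): Point on the gate's upright hinge line (through the pen's origin), 200 mm above the table; its axes turn with the gate.
- gate_edge (a point): Point on the outer face of the gate at its free edge, 240 mm from the hinge line, 200 mm above the table.
- bolt (a joint): How far the bolt is drawn, m: 0 to 0.003 at the start (shot), 0.040 at its stop. Bright steel bolt, a 14 mm rod 232 mm long on a black plate along the top rail of the gate's outer face; it is drawn along the gate's own -y (from latch post towards hinge) with 1 to 2 N. From 0.030 on it is out of the keeper and the gate is free.
- bolt_lift (a joint): Upward swing of the bolt about its snug rear guide (60 mm from the hinge line, 203 mm above the table), rad: about 0 (down to -0.01) sagging at rest, nose 0.03 rad below level; 0.045 fully up, stopped by the tall worn front guide; it falls back by its weight. The knob is 130 mm from the rear guide when the bolt is shot, so a lift of 6 to 7 mm at the knob is fully up.
- bolt_knob (a point): Centre of the bolt's knob: steel cylinder, 18 mm diameter, 22 mm long, its axis square off the gate on an 8 mm stem. It is 45 mm out from the gate's outer face, about 199 mm above the table, 26 mm below the gate's top, free on both sides, above and below (the guides stand out 24 mm at most). Axes: x along the knob into the gate, y along the bolt to its nose, z up.
- keeper (a point): Middle of the top edge of the keeper's bent-up lip (copper-coloured, 3 mm thick), 253 mm along y from the hinge line. It stands 6 mm into a groove worn under the bolt and stops it 5 to 6 mm drawn, unless the knob is lifted 4.5 mm or more (raise the hand 8 mm: the knob yields a little in the grip). Keep it lifted: the nose then passes over the lip and is past it when drawn 0.030.
- glass: Empty stemmed wine glass, 158 mm high, 72 mm wide, standing on a 100 mm slate coaster; origin at the centre of its foot's underside.
- dish: Terracotta feed dish, 112 mm wide, 40 mm high; origin at the centre of its underside.
- book: Closed blue hardback lying flat, 215 x 140 x 28 mm; origin at the centre of its underside.
Not all that is in view belongs to the job. Of the things shaped like the glass, the glass one is meant. Several things have the shape of the dish; the one meant has the colours described above.

How it is judged:
By the outcome, as a careful person would: the job done as asked, in the order asked, and still so for the second after the job is handed in, while the arm keeps its last pose, push and grip.
It also fails if it takes over 35 s, if anything falls off the work surface, if the arm or the gripper's body presses on something with over 40 N, if the wrist force passes 120 N, or if a joint passes its speed limit or range.

## Working session

There is one attempt and no reset: what is moved stays moved. The work goes in short steps, Python scripts to look and compute and a tool call to move; the robot and the scene stay as the last step left them, time stands still between calls to the robot, and variables do not carry over. Pictures are saved under pics/ and viewed, about 8 in all and at most 12, crops included, and the job is handed in when it is done.

Besides the shell and the picture viewer there is one more tool, called by a JSON object that holds its "fn" and its "kwargs", one argument or row to a line. carry_out: Moves the arm, as the interface text tells. Its arguments: {"type":"object","properties":{"targets":{"type":"array","items":{"type":"array"}}},"required":["targets"]}

```bash
mkdir -p pics; cat > h.py <<'E'
import numpy as np, cv2
from rig import readout, eyes, robot, models
def save(im,n): cv2.imwrite(f'pics/{n}.png', im['frame'][:,:,::-1])
def tri(cams,pts):
    A=[];b=[]
    for c,p in zip(cams,pts):
        d=np.array([(p[0]*512-c['cx'])/c['fx'],(p[1]*384-c['cy'])/c['fy'],1]); d/=np.linalg.norm(d)
        R=np.array(c['R']);d=R.T@d;o=-R.T@np.array(c['t']);P=np.eye(3)-np.outer(d,d);A.append(P);b.append(P@o)
    X=np.linalg.solve(sum(A),sum(b)); return X,[np.linalg.norm(P@X-q) for P,q in zip(A,b)]
E
python3 - <<'E'
from h import *
a=eyes.get_image('scene');b=eyes.get_image('side')
cv2.imwrite('pics/1.png',np.vstack([a['frame'],b['frame']])[:,:,::-1])
for n in ['bolt_knob','gate_hinge','gate_edge','keeper','pen','glass','dish','book']:
    p=models.tip_of('scene',n);q=models.tip_of('side',n)
    print(n,[(np.round(np.array(x['position'])*[512,384]),round(x['conf'],2)) for x in p],[(np.round(np.array(x['position'])*[512,384]),round(x['conf'],2)) for x in q])
    if p and q: print(tri([a,b],[p[0]['position'],q[0]['position']]))
s=readout.observe();print(s['tool_pos'],s['tcp_rot'],s['finger_gap'])
E
```

```text
bolt_knob [(array([155., 176.]), 0.83)] [(array([318., 239.]), 0.48)]
(array([ 0.63079506, -0.11067654,  0.19078859]), [np.float64(0.0010378440462537556), np.float64(0.0010378440462539265)])
gate_hinge [(array([218., 142.]), 0.79)] [(array([224., 224.]), 0.82)]
(array([ 0.44149538, -0.05329906,  0.20152748]), [np.float64(0.0033210321766186184), np.float64(0.003321032176618713)])
gate_edge [(array([133., 169.]), 0.78)] [(array([331., 256.]), 0.93)]
(array([ 0.64348249, -0.17174467,  0.19574094]), [np.float64(0.0017078381478740942), np.float64(0.001707838147874175)])
keeper [(array([126., 170.]), 0.56)] [(array([202., 196.]), 0.68), (array([340., 254.]), 0.62)]
(array([ 0.53028317, -0.14686998,  0.25703233]), [np.float64(0.14759484028274122), np.float64(0.14759484028274125)])
pen [(array([223., 195.]), 0.87)] [(array([229., 291.]), 0.62)]
(array([ 0.44033379, -0.05239845,  0.00226484]), [np.float64(0.00077079531464874), np.float64(0.0007707953146486983)])
glass [(array([395., 314.]), 0.96), (array([335., 290.]), 0.78), (array([330., 349.]), 0.64)] [(array([302., 178.]), 0.96), (array([253., 166.]), 0.63), (array([260., 191.]), 0.56), (array([226., 225.]), 0.27)]
(array([0.64869406, 0.48491313, 0.02678176]), [np.float64(0.08125064240599249), np.float64(0.08125064240599252)])
dish [(array([223., 266.]), 0.61)] [(array([306., 243.]), 0.9), (array([307., 208.]), 0.72)]
(array([0.65306855, 0.10224224, 0.00121946]), [np.float64(0.0001662520617946205), np.float64(0.0001662520617944263)])
book [(array([351., 239.]), 0.56), (array([153., 169.]), 0.31)] [(array([203., 199.]), 0.93)]
(array([0.38565408, 0.33772122, 0.00247681]), [np.float64(0.0036699725217644178), np.float64(0.0036699725217644486)])
[ 0.23190032 -0.60719653  0.22256934] [ 2.02244143  0.37309511 -2.02240717] 1.001256712076184
```

View pics/1.png

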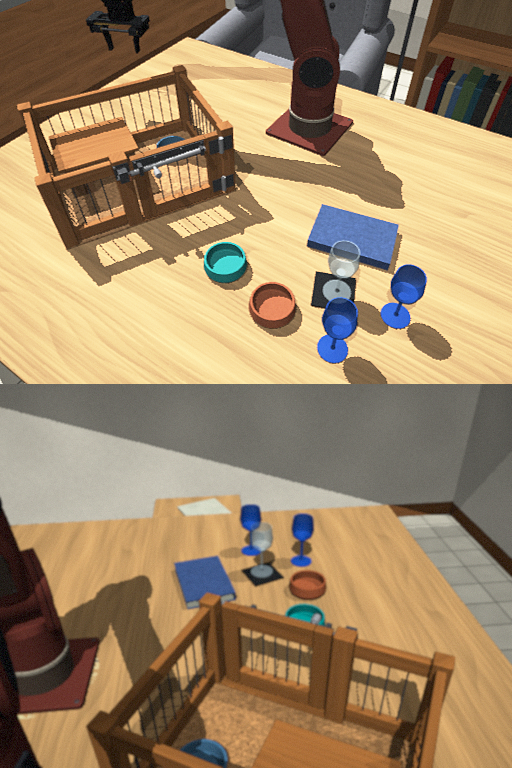

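The picture shows the gate facing away from the start pose, with the knob at about (155,176) in the scene view. The clear glass stands on the coaster at about (340,285), with the terracotta dish at (272,305), both well clear of the gate. Next I'll work out the spin needed.

```bash
python3 - <<'E'
from h import *
from scipy.spatial.transform import Rotation as R
s=readout.observe();M=R.from_rotvec(s['tcp_rot']).as_matrix();print(M.round(3))
y=np.array([.862,-.508])
a=np.degrees(np.arctan2(y[1],y[0])-np.arctan2(M[1,1],M[0,1]));print((a+90)%180-90)
k=np.array([.630,-.111,.195]);print((k-s['tool_pos'])*100)
E
```

```text
[[ 0.     0.357 -0.934]
 [ 0.    -0.934 -0.357]
 [-1.    -0.    -0.   ]]
38.58535495148922
[39.80996803 49.6196531  -2.75693378]
```

{"fn": "carry_out", "kwargs": {
  "targets": [
    [[0, 0, 4], 0, 0],
    [[0, 0, 9], 0, 0],
    [[3, 4, 10], 3, 0],
    [[6, 8, 10], 6, 0],
    [[9, 12, 10], 9, 0],
    [[12, 16, 10], 12, 0.2],
    [[15, 20, 10], 16, 0.2],
    [[18, 23.5, 10], 20, 0.2],
    [[21, 27, 10], 24, 0.2],
    [[24, 30.5, 10], 28, 0.3],
    [[27, 34, 10], 32, 0.3],
    [[30, 37.5, 10], 36, 0.3]
  ]
}}

```text
t: 2.1
tool_pos: [0.5328, -0.2307, 0.3229]
tcp_rot: [1.619, 0.879, -1.618]
contact_force: [1.0, -0.3, -0.6]
finger_gap: 0.709
```

{"fn": "carry_out", "kwargs": {
  "targets": [
    [[3, 3.5, 0], 1, 0.3],
    [[6, 7.5, 0], 2, 0.3],
    [[9, 11, 0], 2.6, 0.3],
    [[9.8, 12, 0], 2.6, 0.3],
    [[9.8, 12.1, 0], 2.6, 0.3],
    [[9.8, 12.1, 0], 2.6, 0.3]
  ]
}}

```text
t: 2.7
tool_pos: [0.6295, -0.1122, 0.3224]
tcp_rot: [1.589, 0.908, -1.591]
contact_force: [-0.2, -0.8, -0.1]
finger_gap: 0.699
```

```bash
python3 - <<'E'
from h import *
from scipy.spatial.transform import Rotation as R
s=readout.observe();M=R.from_rotvec(s['tcp_rot']).as_matrix()
print(s['t'],s['tool_pos'],M[:,1],s['finger_gap'],s['qpos'],s['contact_force'])
a=eyes.get_image('scene');b=eyes.get_image('side');w=eyes.get_image('wrist')
c=cv2.resize(a['frame'][60:260,30:290],None,fx=2,fy=2)
cv2.imwrite('pics/2.png',np.vstack([c,cv2.resize(w['frame'],(520,390))])[:,:,::-1][:790])
P={}
for n in ['bolt_knob','gate_hinge','gate_edge','keeper']:
  for cam,im in (('scene',a),('wrist',w)):
    for x in models.tip_of(cam,n)[:2]:
        p=np.array(x['position'])*[512,384]
        d=p-[im['cx'],im['cy']]
        if cam=='wrist':
            f=im['fx'];r=np.linalg.norm(d);v=np.array([*(d/r*np.sin(r/f)),np.cos(r/f)])
        else: v=np.array([d[0]/im['fx'],d[1]/im['fy'],1])
        Rm=np.array(im['R']);o=-Rm.T@im['t'];v=Rm.T@v
        zz=.199 if n!='gate_hinge' and n!='gate_edge' else .2
        print(n,cam,p.round(1),round(x['conf'],2),(o+v*(zz-o[2])/v[2]).round(4))
E
```

```text
2.7 [ 0.62945871 -0.11224061  0.32241685] [ 8.61229060e-01 -5.08216957e-01 -1.74835269e-04] 0.6993859797516393 [ 0.41699695  0.31374621 -0.41331453  1.30914502  0.1249447   1.54437732
 -0.51472108] [-0.15831299 -0.76760012 -0.08822036]
bolt_knob scene [155.5 171.4] 0.7 [ 0.6246 -0.1148  0.199 ]
bolt_knob wrist [249.9 175.9] 0.65 [ 0.6276 -0.1064  0.199 ]
bolt_knob wrist [36.3 28.5] 0.61 [0.5048 0.1762 0.199 ]
gate_hinge scene [219.4 142.2] 0.72 [ 0.4436 -0.0511  0.2   ]
gate_hinge wrist [ 92.9 218.9] 0.93 [ 0.4459 -0.0561  0.2   ]
gate_edge scene [131.2 167.1] 0.87 [ 0.6465 -0.1762  0.2   ]
gate_edge scene [154.6 169.9] 0.15 [ 0.6222 -0.1196  0.2   ]
gate_edge wrist [300.6 221.5] 0.58 [ 0.6482 -0.1751  0.2   ]
keeper scene [127.1 172. ] 0.73 [ 0.6648 -0.1725  0.199 ]
keeper wrist [310.7 204.8] 0.78 [ 0.6659 -0.1646  0.199 ]
```

View pics/2.png

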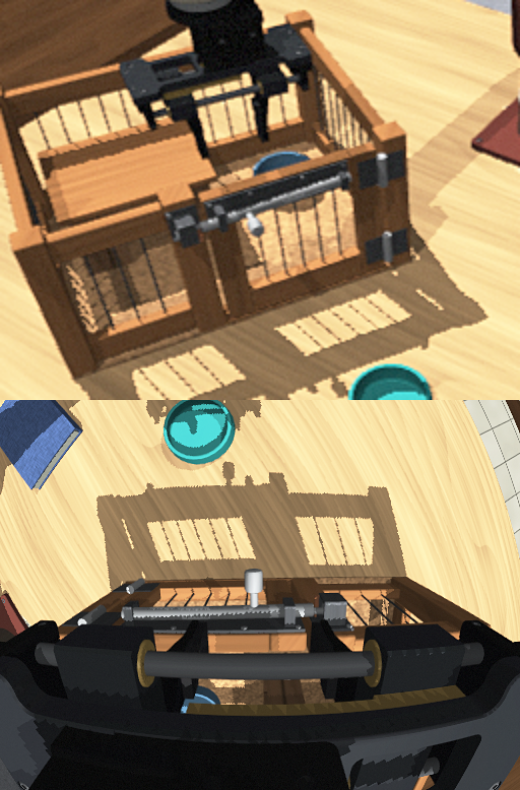

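The wrist view shows the bright knob at about (249,177), just outward of the tool's centre line. It agrees with the geometry, at about (0.628,-0.110). I'll descend around it now.

{"fn": "carry_out", "kwargs": {
  "targets": [
    [[-0.2, 0.3, -3], 0, 0.35],
    [[-0.2, 0.3, -6], 0, 0.4],
    [[-0.2, 0.3, -9], 0, 0.4],
    [[-0.2, 0.3, -11], 0, 0.4],
    [[-0.2, 0.3, -12.5], 0, 0.4],
    [[-0.2, 0.3, -13.5], 0, 0.4],
    [[-0.2, 0.3, -14], 0, 0.4],
    [[-0.2, 0.3, -14], 0, 0.4]
  ]
}}

```text
t: 4.05
tool_pos: [0.628, -0.1082, 0.1825]
tcp_rot: [1.59, 0.909, -1.59]
contact_force: [-0.1, 0.2, -0.2]
finger_gap: 0.602
```

```bash
python3 - <<'E'
from h import *
a=eyes.get_image('scene');w=eyes.get_image('wrist')
s=readout.observe();print(s['tool_pos'],s['contact_force'],s['finger_gap'])
c=cv2.resize(a['frame'][100:240,90:220],(520,560),interpolation=cv2.INTER_CUBIC)
cv2.imwrite('pics/3.png',np.vstack([c,cv2.resize(w['frame'][60:300,100:400],(520,416))])[:,:,::-1][:800])
for cam in('scene','wrist'):print(cam,models.tip_of(cam,'bolt_knob')[:2])
E
```

```text
[ 0.62838872 -0.10820977  0.1834894 ] [-0.34997211  0.16680084  0.61726585] 0.600369464579444
scene [{'position': [0.3027, 0.4521], 'conf': 0.64}]
wrist [{'position': [0.4963, 0.6391], 'conf': 0.56}]
```

View pics/3.png

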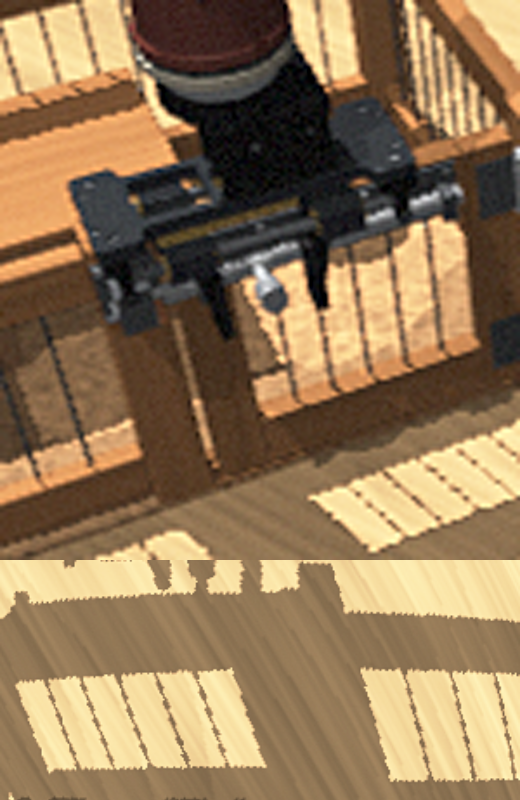

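The knob, at (268,285) in the crop, is midway between the fingertips at (222,315) and (318,290). I'll close on it.

{"fn": "carry_out", "kwargs": {
  "targets": [
    [[0, 0, 0], 0, 0.6],
    [[0, 0, 0], 0, 0.7],
    [[0, 0, 0], 0, 1],
    [[0, 0, 0], 0, 1],
    [[0, 0, 0], 0, 1],
    [[0, 0, 0], 0, 1],
    [[0, 0, 0], 0, 1]
  ]
}}

```text
t: 4.95
tool_pos: [0.6266, -0.1078, 0.1821]
tcp_rot: [1.588, 0.911, -1.592]
contact_force: [-5.4, 0.9, 1.5]
finger_gap: 0.195
```

{"fn": "carry_out", "kwargs": {
  "targets": [
    [[-0.1, 0.06, 0.2], 0, 1],
    [[-0.15, 0.1, 0.4], 0, 1],
    [[-0.15, 0.1, 0.6], 0, 1],
    [[-0.15, 0.1, 0.8], 0, 1],
    [[-0.15, 0.1, 0.8], 0, 1],
    [[-0.15, 0.1, 0.8], 0, 1]
  ]
}}

```text
t: 5.55
tool_pos: [0.6264, -0.1073, 0.1905]
tcp_rot: [1.59, 0.908, -1.59]
contact_force: [0.1, -0.1, -3.8]
finger_gap: 0.194
```

```bash
python3 - <<'E'
from h import *
a=eyes.get_image('scene')
s=readout.observe();print(s['tool_pos'],s['contact_force'],s['moment'],s['finger_gap'])
c=cv2.resize(a['frame'][120:210,90:220],(780,540),interpolation=cv2.INTER_CUBIC)
cv2.imwrite('pics/4.png',c[:,:,::-1])
E
```

```text
[ 0.62640365 -0.10727577  0.19051138] [ 0.33556816 -1.14368815 -4.25682813] [-0.26678523 -0.32089164  0.07446334] 0.19523487907599502
```

View pics/4.png

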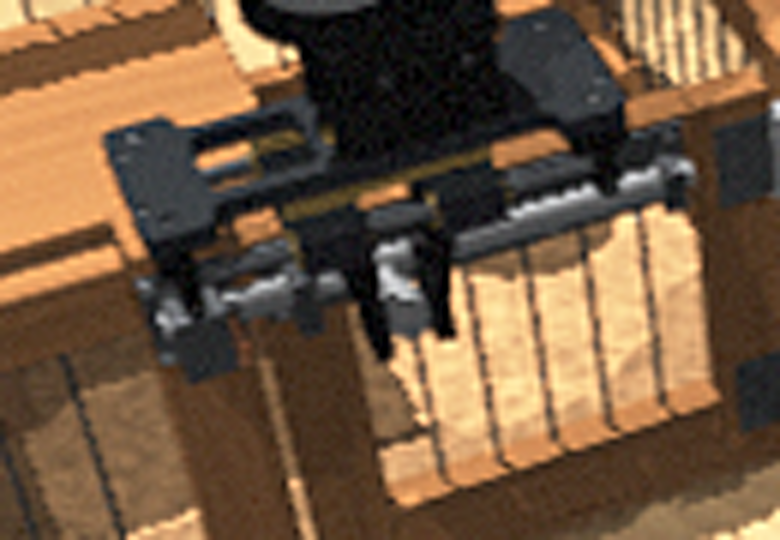

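The knob is held at (400,290) in the crop and has been raised 8 mm, with a downward load of about 4 N, so the bolt is up against its guide. I'll draw it in steps and watch the force.

{"fn": "carry_out", "kwargs": {
  "targets": [
    [[-0.2, 0.1, 0.1], 0, 1],
    [[-0.4, 0.2, 0.1], 0, 1],
    [[-0.6, 0.35, 0.1], 0, 1],
    [[-0.8, 0.5, 0.1], 0, 1],
    [[-0.8, 0.5, 0.1], 0, 1]
  ]
}}

```text
t: 6.1
tool_pos: [0.6177, -0.102, 0.1915]
tcp_rot: [1.589, 0.909, -1.59]
contact_force: [-1.3, -0.3, -5.7]
finger_gap: 0.195
```

{"fn": "carry_out", "kwargs": {
  "targets": [
    [[-0.35, 0.2, 0], 0, 1],
    [[-0.7, 0.4, 0], 0, 1],
    [[-1.05, 0.6, 0], 0, 1],
    [[-1.4, 0.8, 0], 0, 1],
    [[-1.7, 1.0, 0], 0, 1],
    [[-2.0, 1.2, 0], 0, 1],
    [[-2.2, 1.3, 0], 0, 1],
    [[-2.2, 1.3, 0], 0, 1]
  ]
}}

```text
t: 6.9
tool_pos: [0.5958, -0.0891, 0.1914]
tcp_rot: [1.589, 0.909, -1.59]
contact_force: [-2.6, -1.8, -6.2]
finger_gap: 0.194
```

```bash
python3 - <<'E'
from h import *
a=eyes.get_image('scene')
s=readout.observe();print(s['tool_pos'],s['contact_force'],s['moment'],s['finger_gap'])
c=cv2.resize(a['frame'][120:210,90:220],(780,540),interpolation=cv2.INTER_CUBIC)
cv2.imwrite('pics/5.png',c[:,:,::-1])
E
```

```text
[ 0.59577569 -0.08909827  0.19136461] [-2.65088739 -1.91515247 -6.59670206] [-0.37295411  0.21498296  0.10640335] 0.1952805025747413
```

View pics/5.png

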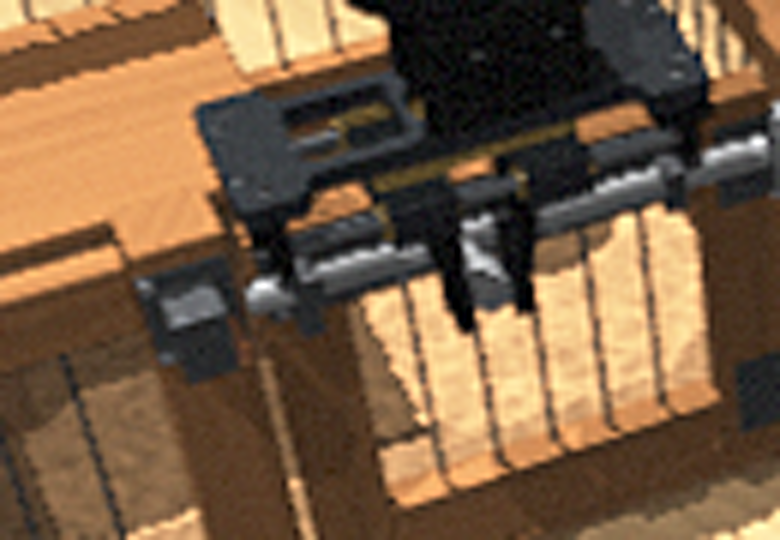

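The nose, at (265,295), is now clear of the keeper at (190,305). I'll take out the last few millimetres and then swing.

{"fn": "carry_out", "kwargs": {
  "targets": [
    [[-0.15, 0.1, 0], 0, 1],
    [[-0.3, 0.15, 0], 0, 1],
    [[-0.3, 0.15, 0], 0, 1]
  ]
}}

```text
t: 7.25
tool_pos: [0.5933, -0.0876, 0.1915]
tcp_rot: [1.589, 0.909, -1.59]
contact_force: [-0.6, -1.5, -6.7]
finger_gap: 0.2
```

```bash
python3 - <<'E'
from h import *
s=readout.observe();p=s['tool_pos'];print(p,s['contact_force'])
h=np.array([.4445,-.0535]);r=p[:2]-h
for d in np.r_[2:23:2,21.6]:
    t=np.radians(d);print(d,((np.array([[np.cos(t),-np.sin(t)],[np.sin(t),np.cos(t)]])@r-r)*100).round(2))
E
```

```text
[ 0.59326971 -0.08761693  0.19151406] [-0.55941262 -1.47396301 -6.70258344]
2.0 [0.11 0.52]
4.0 [0.2  1.05]
6.0 [0.28 1.57]
8.0 [0.33 2.1 ]
10.0 [0.37 2.64]
12.0 [0.38 3.17]
14.0 [0.38 3.7 ]
16.0 [0.36 4.23]
18.0 [0.33 4.76]
20.0 [0.27 5.29]
22.0 [0.19 5.82]
21.6 [0.21 5.72]
```

{"fn": "carry_out", "kwargs": {
  "targets": [
    [[0.1, 0.5, 0], 2, 1],
    [[0.2, 1.05, 0], 4, 1],
    [[0.3, 1.6, 0], 6, 1],
    [[0.33, 2.1, 0], 8, 1],
    [[0.37, 2.65, 0], 10, 1],
    [[0.37, 2.65, 0], 10, 1]
  ]
}}

```text
t: 7.85
tool_pos: [0.5971, -0.0599, 0.1916]
tcp_rot: [1.466, 1.021, -1.465]
contact_force: [-2.0, -2.9, -7.0]
finger_gap: 0.198
```

```bash
cat > g.py <<'E'
from h import *
import sys
a=eyes.get_image('scene');b=eyes.get_image('side');w=eyes.get_image('wrist')
s=readout.observe();print(s['t'],s['tool_pos'],s['contact_force'],s['moment'],s['finger_gap'])
for n in ['gate_edge','bolt_knob','gate_hinge']:
  for cam,im in (('scene',a),('side',b),('wrist',w)):
    for x in models.tip_of(cam,n)[:1]:
        d=np.array(x['position'])*[512,384]-[im['cx'],im['cy']]
        if cam=='wrist':
            f=im['fx'];r=np.linalg.norm(d);v=np.array([*(d/r*np.sin(r/f)),np.cos(r/f)])
        else: v=np.array([d[0]/im['fx'],d[1]/im['fy'],1])
        Rm=np.array(im['R']);o=-Rm.T@im['t'];v=Rm.T@v;X=o+v*(.2-o[2])/v[2]
        print(n,cam,round(x['conf'],2),X.round(4), 'chord',np.linalg.norm(X[:2]-[.648,-.1755]).round(4))
c=cv2.resize(a['frame'][110:260,90:290],(800,600),interpolation=cv2.INTER_CUBIC)
cv2.imwrite(f'pics/{sys.argv[1]}.png',c[:,:,::-1])
E
python3 g.py 6
```

```text
8.0 [ 0.59700529 -0.06140223  0.19148846] [-1.52373198 -2.16747232 -7.56106038] [-0.59815938  0.07598925  0.10913254] 0.1983977813388859
gate_edge scene 0.93 [ 0.6665 -0.1351  0.2   ] chord 0.0444
gate_edge side 0.76 [ 0.6588 -0.144   0.2   ] chord 0.0333
gate_edge wrist 0.66 [ 0.6656 -0.1363  0.2   ] chord 0.043
bolt_knob scene 0.69 [ 0.5886 -0.0752  0.2   ] chord 0.1166
bolt_knob side 0.64 [ 0.5965 -0.0716  0.2   ] chord 0.1159
bolt_knob wrist 0.86 [ 0.5958 -0.0644  0.2   ] chord 0.1228
gate_hinge scene 0.71 [ 0.4331 -0.0501  0.2   ] chord 0.2488
gate_hinge side 0.75 [ 0.4401 -0.052   0.2   ] chord 0.2418
```

View pics/6.png

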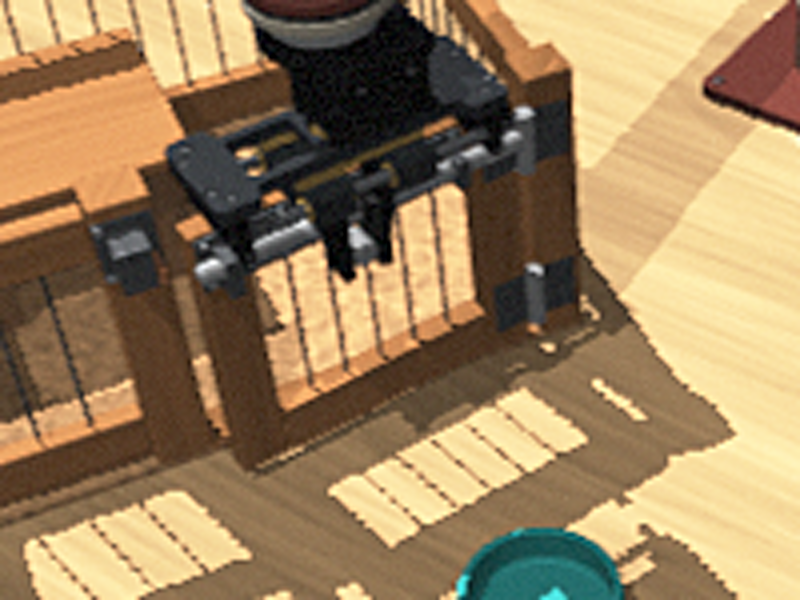

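The gate is opening with the knob held; its free edge is at about (230,270) and the measured chord is about 4 cm. I'll go on to 9 cm.

{"fn": "carry_out", "kwargs": {
  "targets": [
    [[0.02, 0.5, 0], 2, 1],
    [[0.0, 1.05, 0], 4, 1],
    [[-0.02, 1.6, 0], 6, 1],
    [[-0.05, 2.1, 0], 8, 1],
    [[-0.1, 2.65, 0], 10, 1],
    [[-0.15, 3.0, 0], 11.5, 1],
    [[-0.15, 3.0, 0], 11.5, 1],
    [[-0.15, 3.0, 0], 11.5, 1]
  ]
}}

```text
t: 9.25
tool_pos: [0.5958, -0.0312, 0.1917]
tcp_rot: [1.325, 1.13, -1.324]
contact_force: [1.0, -2.9, -7.6]
finger_gap: 0.194
```

```bash
python3 g.py 7
```

```text
9.4 [ 0.59572548 -0.03141541  0.19164051] [ 1.71480772 -2.60304219 -6.86536744] [-0.47031819 -0.51805705 -0.12668132] 0.19384672362708807
gate_edge scene 0.93 [ 0.6795 -0.09    0.2   ] chord 0.0911
gate_edge side 0.86 [ 0.6751 -0.0969  0.2   ] chord 0.0831
gate_edge wrist 0.71 [ 0.6795 -0.0921  0.2   ] chord 0.0891
bolt_knob scene 0.42 [ 0.5906 -0.0465  0.2   ] chord 0.1412
bolt_knob side 0.66 [ 0.5915 -0.0377  0.2   ] chord 0.1489
bolt_knob wrist 0.82 [ 0.5977 -0.0341  0.2   ] chord 0.1501
gate_hinge scene 0.23 [ 0.5839 -0.0453  0.2   ] chord 0.1451
gate_hinge side 0.65 [ 0.435  -0.0506  0.2   ] chord 0.247
```

View pics/7.png

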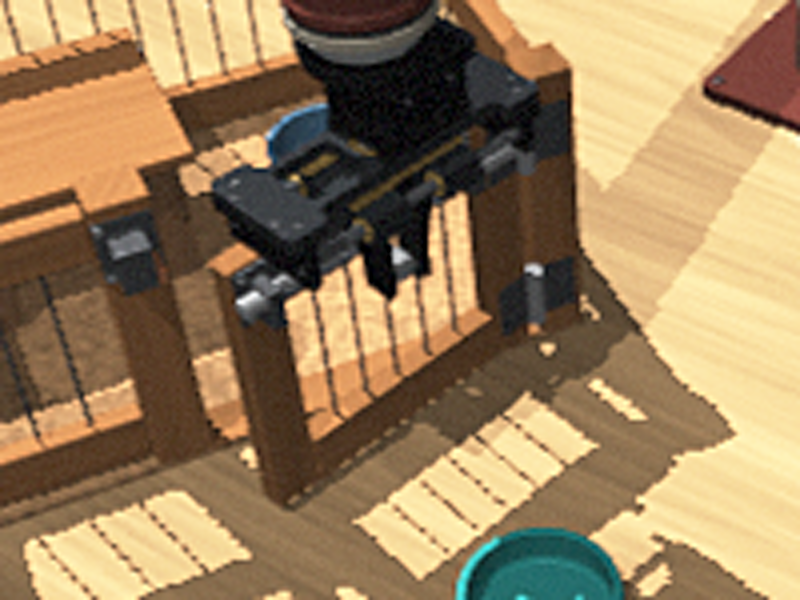

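The gate is open about 8.8 cm at the free edge, at (250,280), and the knob is still between the fingers. I'll hold for a moment to check for slip, then hand in.

{"fn": "carry_out", "kwargs": {
  "targets": [
    [[0, 0, 0], 0, 1],
    [[0, 0, 0], 0, 1],
    [[0, 0, 0], 0, 1],
    [[0, 0, 0], 0, 1],
    [[0, 0, 0], 0, 1],
    [[0, 0, 0], 0, 1],
    [[0, 0, 0], 0, 1],
    [[0, 0, 0], 0, 1]
  ]
}}

```text
t: 10.65
tool_pos: [0.5956, -0.0312, 0.1915]
tcp_rot: [1.324, 1.131, -1.324]
contact_force: [0.1, -2.7, -7.0]
finger_gap: 0.196
```

```bash
python3 g.py 8 | grep -v hinge && python3 -c "from rig import robot;print(robot.finish_job())"
```

```text
10.8 [ 0.59555449 -0.03119191  0.19153181] [ 0.76106637 -2.46447945 -7.58815272] [-0.58266947 -0.5463591  -0.08312458] 0.19775932144040348
gate_edge scene 0.87 [ 0.6811 -0.0956  0.2   ] chord 0.0865
gate_edge side 0.76 [ 0.6686 -0.0891  0.2   ] chord 0.0888
gate_edge wrist 0.92 [ 0.6775 -0.0919  0.2   ] chord 0.0887
bolt_knob scene 0.5 [ 0.5877 -0.0456  0.2   ] chord 0.1432
bolt_knob side 0.63 [ 0.6038 -0.0294  0.2   ] chord 0.1526
bolt_knob wrist 0.62 [ 0.5965 -0.0372  0.2   ] chord 0.1476
the job is handed in; nothing more can be done
None
```

The gate is unbolted and held open about 9 cm by the gripper, and I handed the job in at about 10.8 s. `finish_job` gave no verdict.

- **Bolt:** I gripped the knob, raised the hand 8 mm and drew the bolt about 39 mm while it was lifted. The wrist force stayed under about 8 N, so it did not catch on the lip. Before the swing, the camera showed the nose clear of the keeper.
- **Gate:** I swung it about 21° and kept hold of the knob. In the last check the three cameras put the free edge 8.7, 8.9 and 8.9 cm out. The check before gave 9.1, 8.3 and 8.9 cm. That spread is detector noise, as the arm's pose and the finger gap did not change over the 1.4 s hold.
- **Checks that disagreed:** In the later views the detector's hinge points, and some of its knob points, were 1 to 2 cm off or worse. I relied on the first hinge estimate and the measured tool pose instead.
- **Glass, dish and book:** I did not measure these again at the end. The arm stayed well away from all three.

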